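Scrape the offcut chips off the steel plate into the tray

TASK

Take the red-handled scraper and, holding it flat and pressing only lightly, scrape all four aluminium chips off the steel plate over its open edge into the blue tray. Reach in under the lamp bar without bumping the lamp, move the chips with the scraper rather than with the gripper, then stand the scraper back upright on the middle of its black rubber pad and let go. Leave the jar, mallet, socket wrench and tape dispenser base where they are.

Things in the scene. Friction and masses are not known exactly. Their poses are not given: they have to be found in the camera images.
- scraper: Scraper: a light wooden block 30 (x) x 110 (y) x 23 (z) mm with a black rubber sole, and on its middle an upright red paddle handle 34 (x) x 22 (y) mm reaching from 21 to 87 mm above the sole; 0.25 kg. Loose, stands upright on the pad. Origin: centre of the sole; z up, y along the blade.
- plate: Fixed dark steel plate 180 (x) x 182 (y) mm, its top face 45 mm above the counter. Two side lips (6 mm thick, 12 mm high above the top face, inner faces at y = +-85 mm) run along x; the edge towards the tray at x = -90 mm and the opposite edge at x = +90 mm are open. Origin: on the counter under the plate's centre; x points away from the tray (to the left as the robot sees it), z up.
- lamp: Fixed lamp over the end of the plate away from the tray, same origin and axes as the plate: a white bar 30 mm wide and 250 mm long along y, centred at x = +80 mm, underside 248 mm and top 274 mm above the counter, on two steel posts of 14 mm diameter at x = 80, y = +-112 mm. A gripper pointing straight down does not fit beneath it: lean the gripper back towards the tray by about 30 degrees.
- tray: Fixed open blue tray 100 (x) x 200 (y) x 35 (z) mm, walls and floor 4 mm, at the right-hand end of the plate, one long wall tucked 10 mm under the plate's edge; same axes as the plate. Origin: centre of the underside.
- pad: Fixed black rubber pad 90 (x) x 160 (y) x 6 mm on which the scraper stands, left or right of the plate. Origin: centre of the underside; y along its long side.
- chip1: Loose aluminium offcut chip about 24 x 18 x 12 mm, 13 g, lying on the plate. Origin: centre of its underside.
- chip2: Loose aluminium offcut chip about 24 x 18 x 12 mm, 13 g, lying on the plate. Origin: centre of its underside.
- chip3: Loose aluminium offcut chip about 24 x 18 x 12 mm, 13 g, lying on the plate. Origin: centre of its underside.
- chip4: Loose aluminium offcut chip about 24 x 18 x 12 mm, 13 g, lying on the plate. Origin: centre of its underside.
- dispenser: Bystander: steel tape dispenser base 140 x 60 x 72 mm, loose, on the other side of the plate from the pad. Origin: centre of underside.
- jar: Bystander: glass jar with silver twist cap, 76 mm diameter, 110 mm high, loose. Origin: centre of underside.
- mallet: Bystander: black rubber mallet, head 60 mm thick and 100 mm long, wooden handle 260 mm along its -x, lying at the left, loose. Origin: under the middle of the head.
- wrench: Bystander: chrome socket wrench 190 mm long along its x, up to 56 mm high at the socket (x = 40 mm), loose. Origin: on the counter near its middle; it lies behind the plate.
Not all that is in view belongs to the job. Of the things shaped like the scraper, the wooden one is meant.

How it is judged:
By the outcome, as a careful person would: the job done as asked, in the order asked, and still so for the second after the job is handed in, with the robot touching nothing.
It also fails if it takes over 67 s, if anything falls off the work surface, if the arm or the gripper's body presses on something with over 40 N, if the wrist force passes 120 N, or if a joint passes its speed limit or range.

ROBOT

A 7-joint arm with a two-finger parallel gripper is mounted at the origin on the work surface. World frame = base frame: x ahead of the robot, y to its left, z up, the work surface at z = 0. Lengths are in m, angles in rad, forces in N, time in s.
With the tool pointing down it reaches from about 0.425 to 0.925 m from the base axis. Payload 6.8 kg.
Tool frame: the origin (TCP) lies at the very end of the fingers, on their centre line; the grasp point (between the pads) lies bot.grip_depth behind it (bot.grip_depth is the distance from the TCP to the grasp point, in m); z points along the fingers, y is the line along which they close (so a half turn about z gives the same grasp; the last joint's range is limited). The gripper opens to 85 mm and grips with 20 to 120 N. Pads are 22 mm wide; open, the fingers measure 114 mm over their backs; the gripper's body (76 mm by 85 mm) begins 54 mm behind the grasp point. The pads swing forward as they close: fully open they stand 13 mm farther back than shut.
Start: joints at [1.041, 0.477, 0.022, 1.555, -0.011, 1.109, -0.083], TCP at [0.276, -0.616, 0.231] pointing down, gripper open.
Joint ranges: [-2.96, 2.96], [-0.34, 2.1], [-1.41, 1.46], [0.24, 2.44], [-1.37, 4.51], [0.17, 1.92], [-2.96, 2.96]. Speed limits (rad/s): [2.39, 2.39, 3.14, 3.14, 3.14, 3.14, 3.14].

INTERFACE

Orientations are given as a unit quaternion [w, x, y, z].
In Python, from station import bot gives the robot as it stands.
- The arm moves only by the tool send_rows, never from a script. Its arguments are lists of equal length, an entry for each row: "slide": the shift along the tool's x, y, z in mm, a list of three; "roll": the turn about the tool's z in degrees; "claw": the opening, from 0 (shut) to 1 (fully open). A call has exactly 8 rows; each row is the pose to reach, as a shift and turn from the pose commanded when the call began, along the tool's axes at that moment; what a row does not reach only later rows make up. A row lasts 1/12 s, in which the tool goes at most 41.7 mm and 7.16 degrees, less where a joint would pass 70% of its speed; a pose out of reach is approached as far as the arm can. A call with a gripper value outside its range is refused whole. The fingers move at their own pace and stop on an object; "force" is the grip in N (left out, the last holds). Time passes only in rows, so rows that repeat a pose let the fingers close, or fill a call up. It gives the time, the measured TCP pose, the force, the opening and the grip force at its end, in the units of the state.
- bot.get_obs(): the state, without advancing time (a new reading comes with each control period).
- bot.read_camera(name): name is "side" or "top" or "wrist"; returns the picture (384x512x3 uint8, red, green, blue); there is no depth.
- bot.camera_model(name): a dict with "camera_matrix" (3x3 intrinsics, pixels), "camera_from_world" (4x4, takes a point from world to camera coordinates). Camera axes: x right, y down, z forward; pixel columns grow to the right and rows downward; lengths in m; the calibration is good to about 2 mm. The wrist camera is an equidistant fisheye: a pixel r from the principal point sees the ray r / f radians off the axis. A picture is of the moment at which its call begins: read the wrist's pose just before it. camera_model takes no time and is no camera call; for the wrist camera it gives the pose at the moment of the call.
- bot.hand_in(): hands the job in; it is judged then, once.
The state is a dict: "t": time; "q": joint angles; "joint_vel": joint speeds; "joint_torque": joint torques, N m; "eef_pos": TCP position; "tool_rot": TCP orientation; "contact_force": force on the tool from outside, world axes, zero at the start; "torque": the same for the moment, N m; "gripper_width": opening from 0.0 (shut) to 1.0 (fully open); "grasp_force": force on a finger pad.
Only numpy, scipy, OpenCV 4.12 (cv2) and the standard library are available. Lean on these libraries where they do the work, as an engineer would, in place of code of your own. Each camera call takes 0.05 s, during which the arm holds its last target. There are 200 camera calls.

## Working session

There is one attempt and no reset: what is moved stays moved. The work goes in short steps, Python scripts to look and compute and a tool call to move; the robot and the scene stay as the last step left them, time stands still between calls to the robot, and variables do not carry over. Pictures are saved under pics/ and viewed, at most 10 in all, crops included, and the job is handed in when it is done.

Besides the shell and the picture viewer there is one more tool, called after "Emit:" as name([rows], argument=value, ...), one row to a line, values as JSON. send_rows: Moves the arm, as the interface text tells. Its arguments: {"type":"object","properties":{"slide":{"type":"array","items":{"type":"array","items":{"type":"number"}}},"roll":{"type":"array","items":{"type":"number"}},"claw":{"type":"array","items":{"type":"number"}},"force":{"type":"number"}},"required":["slide","roll","claw"]}

```bash
mkdir -p pics; ls
python3 - <<'E'
from station import bot
import cv2,numpy as np
o=bot.get_obs(); print({k:np.round(v,3).tolist() for k,v in o.items()}, bot.grip_depth)
for n in("top","side"):
    cv2.imwrite(f"pics/{n}0.png",bot.read_camera(n)[:,:,::-1])
    m=bot.camera_model(n); print(n,np.round(m["camera_matrix"],1).tolist(),np.round(m["camera_from_world"],3).tolist())
a=cv2.imread("pics/top0.png");b=cv2.imread("pics/side0.png")
cv2.imwrite("pics/t0.png",cv2.resize(a,(800,600),interpolation=cv2.INTER_CUBIC))
cv2.imwrite("pics/s0.png",cv2.resize(b,(800,600),interpolation=cv2.INTER_CUBIC))
E
```

```text
pics
{'t': 0.0, 'q': [1.041, 0.478, 0.022, 1.556, -0.012, 1.109, -0.083], 'joint_vel': [-0.001, 0.0, 0.0, -0.001, 0.0, -0.001, -0.001], 'joint_torque': [0.001, -59.645, 1.608, -28.119, 0.012, 0.009, 0.0], 'eef_pos': [0.276, -0.615, 0.23], 'tool_rot': [-0.001, 0.978, 0.209, -0.0], 'contact_force': [0.053, 0.248, -0.077], 'torque': [0.036, 0.031, -0.087], 'grasp_force': 0.0, 'gripper_width': 1.004} 0.0187
top [[453.4, 0.0, 258.3], [0.0, 453.4, 182.4], [0.0, 0.0, 1.0]] [[-0.016, -1.0, 0.002, 0.037], [-0.984, 0.015, -0.175, 0.577], [0.175, -0.004, -0.985, 1.283], [0.0, 0.0, 0.0, 1.0]]
side [[470.0, 0.0, 255.8], [0.0, 470.0, 189.9], [0.0, 0.0, 1.0]] [[-0.991, -0.133, -0.019, 0.566], [-0.088, 0.753, -0.652, 0.087], [0.101, -0.645, -0.758, 1.408], [0.0, 0.0, 0.0, 1.0]]
```

View pics/t0.png

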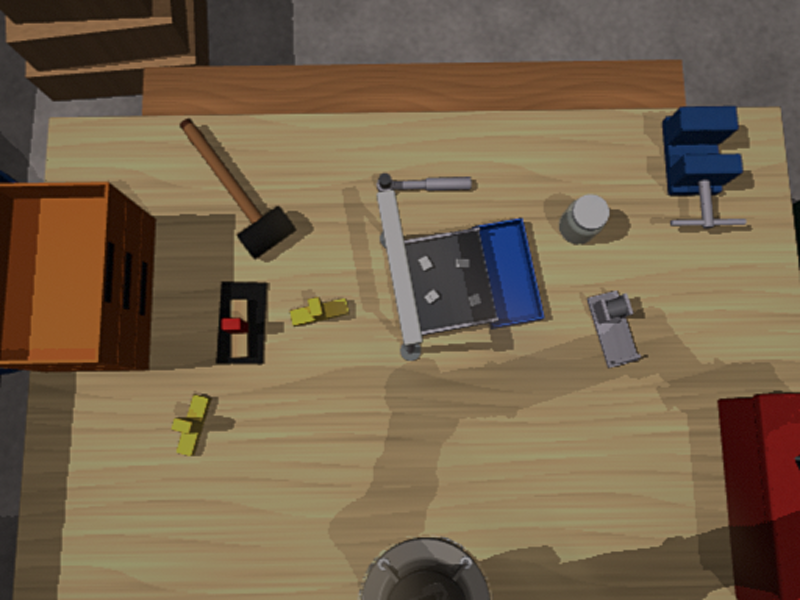

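View pics/s0.png

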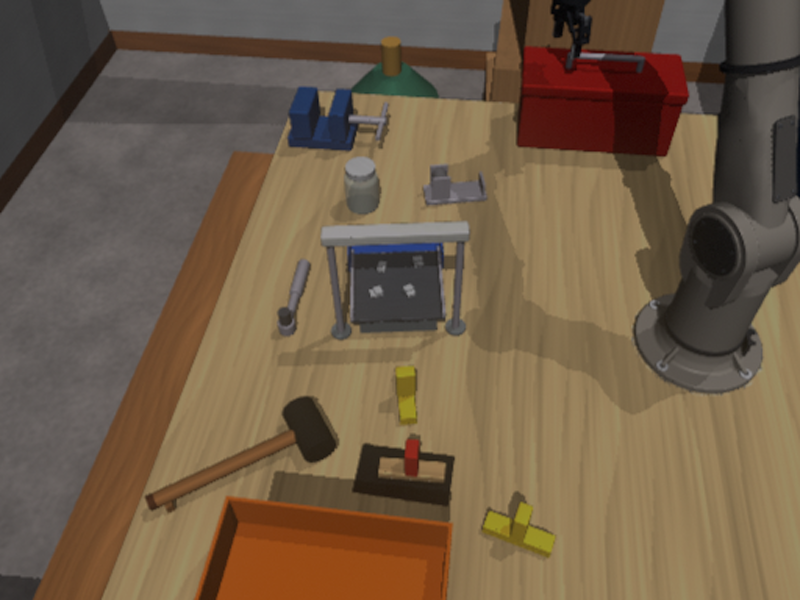

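The three paddle-shaped things in the top view are at (235,324), red handle on a wooden block on the black pad; (320,310), all yellow; and (190,425), all yellow. The first fits the description: wooden, red handle, on the pad. I'll confirm it in a crop.

Run:
```python
import cv2,numpy as np
a=cv2.imread("pics/top0.png");b=cv2.imread("pics/side0.png")
def crop(im,x,y,w,h,s):
    c=cv2.resize(im[y:y+h,x:x+w],None,fx=s,fy=s,interpolation=cv2.INTER_CUBIC)
    for i in range(0,w,10): cv2.putText(c,str(x+i),(i*s,8),0,.3,(0,255,255),1); cv2.line(c,(i*s,10),(i*s,14),(0,255,255),1)
    for i in range(10,h,10): cv2.putText(c,str(y+i),(0,i*s+3),0,.3,(0,255,255),1)
    return c
cv2.imwrite("pics/tp.png",crop(a,235,110,120,125,5)[:600])
c1=crop(a,130,170,66,75,6);c2=crop(b,220,270,66,75,6)
cv2.imwrite("pics/pad.png",np.hstack([c1,c2]))
```

```text
(no output)
```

View pics/tp.png

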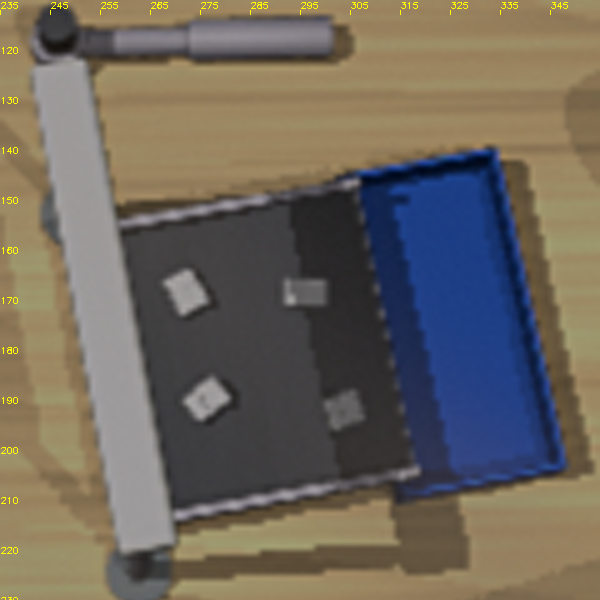

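View pics/pad.png

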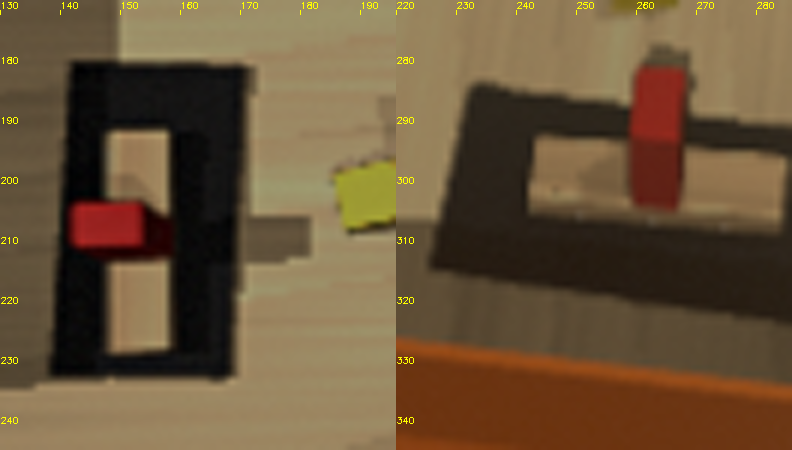

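The crop confirms it: wooden block with a red handle, top-view pixel (148,207), standing on the pad. The chips are at (272,168), (276,190), (296,168) and (304,192). Next I'll work out positions.

```bash
cat > h.py <<'E'
import numpy as np
from station import bot
M=bot.camera_model("top")
def ray(uv,z,M=M):
    K,T=M["camera_matrix"],M["camera_from_world"]; R,t=T[:3,:3],T[:3,3]
    d=R.T@np.linalg.solve(K,[*uv,1.]); c=-R.T@t
    return c+d*(z-c[2])/d[2]
def fit(model,pts):
    m=np.array(model,float);p=np.array(pts);U,_,V=np.linalg.svd((m-m.mean(0)).T@(p-p.mean(0)))
    R=V.T@np.diag([1,np.linalg.det(V.T@U.T)])@U.T;t=p.mean(0)-R@m.mean(0)
    return t,np.degrees(np.arctan2(R[1,0],R[0,0])),np.abs(m@R.T+t-p).max()
E
python3 - <<'E'
from h import *
P=lambda l,z,o=(235,110),s=5:[ray(((u+.5)/s-.5+o[0],(v+.5)/s-.5+o[1]),z)[:2] for u,v in l]
np.set_printoptions(precision=4,suppress=True)
# plate frame: x to left(world +y), y?: z up -> plate y = world -x
bar=fit([[95,125],[65,125],[65,-125],[95,-125]],np.array(P([(33,68),(88,62),(176,543),(120,550)],.274))*1000);print("bar",bar)
bar=fit([[95,-125],[65,-125],[65,125],[95,125]],np.array(P([(33,68),(88,62),(176,543),(120,550)],.274))*1000);print("bar",bar)
pl=fit([[-90,-88],[-90,88]],np.array(P([(358,183),(418,472)],.057))*1000);print("plate",pl)
tr=np.array(P([(497,148),(566,468),(400,500)],.035))*1000;print("tray far corners",tr)
R=lambda a:np.array([[np.cos(a),-np.sin(a)],[np.sin(a),np.cos(a)]])
ch=np.array(P([(186,291),(207,398),(305,291),(344,409)],.057))*1000
for q in (pl,bar): print("chips in plate",(ch-q[0])@R(np.radians(q[1])))
print(ch); print("tray in plate",(tr-pl[0])@R(np.radians(pl[1])))
o=(130,170)
print("pad",fit([[45,-80],[-45,-80],[-45,80],[45,80]],np.array(P([(70,62),(246,67),(234,380),(50,375)],.006,o,6))*1000))
print("block",fit([[15,-55],[-15,-55],[-15,55],[15,55]],np.array(P([(106,130),(169,130),(170,352),(106,354)],.029,o,6))*1000))
print("handle",fit([[17,-11],[-17,-11],[-17,11],[17,11]],np.array(P([(70,203),(144,203),(144,247),(71,248)],.093,o,6))*1000))
E
```

```text
bar (array([556.5856, 115.2683]), np.float64(-80.69775801395312), np.float64(29.07349028602019))
bar (array([582.3248, -42.6478]), np.float64(99.21257173739669), np.float64(3.543412251365339))
plate (array([582.201 , -41.2603]), np.float64(99.46982935496463), np.float64(0.08764822468504008))
tray far corners [[ 709.9887 -203.074 ]
 [ 514.1112 -235.06  ]
 [ 496.6445 -136.2513]]
chips in plate [[ 22.6837 -41.8544]
 [ 22.44    23.0968]
 [-46.2827 -29.2555]
 [-55.0132  43.8644]]
chips in plate [[ 24.2608 -41.8521]
 [ 23.7254  23.0973]
 [-44.7615 -29.563 ]
 [-53.8203  43.517 ]]
[[ 619.753   -11.9995]
 [ 555.727   -22.9262]
 [ 618.6727  -82.099 ]
 [ 547.9856 -102.7408]]
tray in plate [[-180.6332  -99.4233]
 [-179.956    99.0474]
 [ -79.62    100.0193]]
pad (array([517.9145, 341.8185]), np.float64(88.24459782109074), np.float64(1.5004393981444082))
block (array([504.5016, 342.426 ]), np.float64(91.45131510038588), np.float64(0.9115454318060756))
handle (array([504.3508, 342.1609]), np.float64(90.26047216515654), np.float64(0.8236856646930164))
```

```bash
cat >> h.py <<'E'
# plate frame (mm)
PL=np.array([582.,-42.]);A=np.radians(99.3);RP=np.array([[np.cos(A),-np.sin(A)],[np.sin(A),np.cos(A)]])
plate=lambda x,y:PL+RP@[x,y]
def cur():
    o=bot.get_obs();w,x,y,z=o["tool_rot"]
    ty=[2*(x*y-w*z),1-2*(x*x+z*z)]
    return np.array(o["eef_pos"])*1000,np.degrees(np.arctan2(ty[1],ty[0])),o
def plan(wps,start=None):
    """wps: (x,y,z mm, az of tool y). prints slide/roll per call, chained."""
    p,az=start or cur()[:2]; print("at",p.round(1),round(az,1))
    for *t,a in wps:
        d=np.array(t)-p;r=np.radians(az);ty=np.array([np.cos(r),np.sin(r),0]);tx=np.array([-ty[1],ty[0],0])
        s=np.array([d@tx,d@ty,-d[2]]).round(1)
        roll=round((az-a+180)%360-180,1)
        print("slide",s.tolist(),"roll",roll,"dist",round(float(np.linalg.norm(d)),1))
        p,az=np.array(t,float),a
E
python3 - <<'E'
from h import *
plan([(560,-350,380,-10),(600,0,400,1),(504.5,342,300,1),(504.5,342,150,1),(504.5,342,52,1)])
T=bot.camera_model("wrist")["camera_from_world"];p,az,o=cur()
c=-T[:3,:3].T@T[:3,3]*1000-p;r=np.radians(az);print("cam rel tool x,y,up",c@[-np.sin(r),np.cos(r),0],c@[np.cos(r),np.sin(r),0],c[2])
print([plate(*q).round() for q in [(80,112),(80,-112)]])
E
```

```text
at [ 276.1 -615.4  230.5] -65.8
slide [367.6, -125.9, -149.5] roll -55.8 dist 416.4
slide [351.6, -21.4, -20.0] roll -11 dist 352.8
slide [343.6, -89.5, 100.0] roll 0 dist 368.9
slide [0.0, 0.0, 150.0] roll 0 dist 150.0
slide [0.0, 0.0, 98.0] roll 0 dist 98.0
cam rel tool x,y,up 71.31729519623858 0.013942614750827934 141.59594206401545
[array([459.,  19.]), array([680.,  55.])]
```

Run:
```python
from h import *
plan([(520,-400,380,-11),(600,-100,400,44),(560,170,380,90.8),(504.5,342,200,90.8),(504.5,342,51,90.8)])
```

```text
at [ 276.1 -615.4  230.5] -65.8
slide [310.7, -96.7, -149.5] roll -54.8 dist 358.1
slide [309.8, 21.3, -20.0] roll -55 dist 311.1
slide [222.0, 158.8, 20.0] roll -46.8 dist 273.7
slide [53.1, 172.8, 180.0] roll 0.0 dist 255.1
slide [0.0, 0.0, 149.0] roll 0.0 dist 149.0
```

Emit:
send_rows([
  [10,-3,-20],
  [40,-12,-45],
  [80,-25,-70],
  [120,-37,-95],
  [160,-50,-120],
  [200,-62,-140],
  [240,-74,-150],
  [270,-84,-150],
], roll=[-5,-12,-19,-26,-33,-40,-47,-54], claw=[1,1,1,1,1,1,1,1])

```text
t: 0.77
eef_pos: [0.4776, -0.4388, 0.3813]
tool_rot: [0.002, 0.775, 0.632, 0.0]
contact_force: [-0.5, -1.6, 0.9]
gripper_width: 1.002
grasp_force: 0.0
```

Run:
```python
from h import *
print(cur()[2]["q"],cur()[2]["t"])
plan([(600,-120,400,42),(560,170,380,90.8),(504.5,342,200,90.8)])
```

```text
[ 0.8180899   0.35243685 -0.23802784  1.40845478  0.08362151  1.38752166
  0.37726677] 0.7667
at [ 477.6 -438.8  381.3] -11.6
slide [336.9, 56.0, -18.7] roll -53.6 dist 342.0
slide [242.3, 164.3, 20.0] roll -48.8 dist 293.4
slide [53.1, 172.8, 180.0] roll 0.0 dist 255.1
```

Emit:
send_rows([
  [40,7,-2],
  [80,13,-5],
  [120,20,-8],
  [160,27,-11],
  [200,33,-14],
  [240,40,-17],
  [280,47,-19],
  [320,54,-19],
], roll=[-6,-13,-20,-27,-34,-41,-47,-53], claw=[1,1,1,1,1,1,1,1])

```text
t: 1.43
eef_pos: [0.5952, -0.1354, 0.3982]
tool_rot: [0.0, 0.411, 0.912, -0.0]
contact_force: [0.6, 0.2, -0.2]
gripper_width: 1.002
grasp_force: 0.0
```

Run:
```python
from h import *
print(cur()[2]["q"])
plan([(560,170,380,90.8),(504.5,342,200,90.8)])
```

```text
[ 0.52034647  0.31100605 -0.52777355  1.45651744  0.1569672   1.41578465
  0.71271642]
at [ 595.2 -135.4  398.2] 41.4
slide [252.2, 175.8, 18.2] roll -49.4 dist 308.0
slide [53.1, 172.8, 180.0] roll 0.0 dist 255.1
```

Emit:
send_rows([
  [32,22,2],
  [64,44,4],
  [96,66,7],
  [128,88,9],
  [160,111,11],
  [192,133,13],
  [222,154,16],
  [250,174,18],
], roll=[-6,-12,-19,-26,-33,-39,-45,-49], claw=[1,1,1,1,1,1,1,1])

```text
t: 2.1
eef_pos: [0.5604, 0.1676, 0.3795]
tool_rot: [-0.0, -0.004, 1.0, -0.0]
contact_force: [0.4, 0.5, -1.1]
gripper_width: 1.001
grasp_force: 0.0
```

Run:
```python
from h import *
plan([(504.5,342,200,90.8),(504.5,342,51,90.8)])
```

```text
at [560.4 167.6 379.5] 90.5
slide [54.3, 174.9, 179.5] roll -0.3 dist 256.5
slide [0.0, 0.0, 149.0] roll 0.0 dist 149.0
```

Emit:
send_rows([
  [8,25,25],
  [16,50,51],
  [24,75,77],
  [32,100,103],
  [40,125,129],
  [47,150,154],
  [52,168,172],
  [54.5,175,180],
], roll=[0,0,0,0,0,0,0,0], claw=[1,1,1,1,1,1,1,1])

```text
t: 2.77
eef_pos: [0.5033, 0.3425, 0.1969]
tool_rot: [-0.002, -0.004, 1.0, -0.0]
contact_force: [-0.4, 0.7, -0.1]
gripper_width: 0.999
grasp_force: 0.0
```

Run:
```python
from h import *
import cv2
m=bot.camera_model("wrist");p,az,o=cur()
im=bot.read_camera("wrist")[:,:,::-1]
# project expected handle top corners
K,T=m["camera_matrix"],m["camera_from_world"]
im=np.ascontiguousarray(cv2.resize(im,(800,600),interpolation=cv2.INTER_CUBIC))
def proj(P):
    c=T[:3,:3]@P+T[:3,3];th=np.arctan2(np.hypot(c[0],c[1]),c[2]);d=c[:2]/np.hypot(*c[:2])
    return (d*th*K[0,0]+K[:2,2])
for dx,dy,z in [(11,17,93),(11,-17,93),(-11,-17,93),(-11,17,93),(55,15,29),(55,-15,29),(-55,-15,29),(-55,15,29)]:
    u=(proj(np.array([504.5+dx,342+dy,z])/1000)+.5)*1.5625; cv2.circle(im,tuple(int(a) for a in u),3,(0,255,0),1)
cv2.imwrite("pics/w1.png",im)
plan([(504.5,342,51,90.8)]);print(K[0,0])
```

```text
at [503.2 342.4 196.7] 90.4
slide [-1.3, -0.4, 145.7] roll -0.4 dist 145.7
297.3186396354542
```

View pics/w1.png

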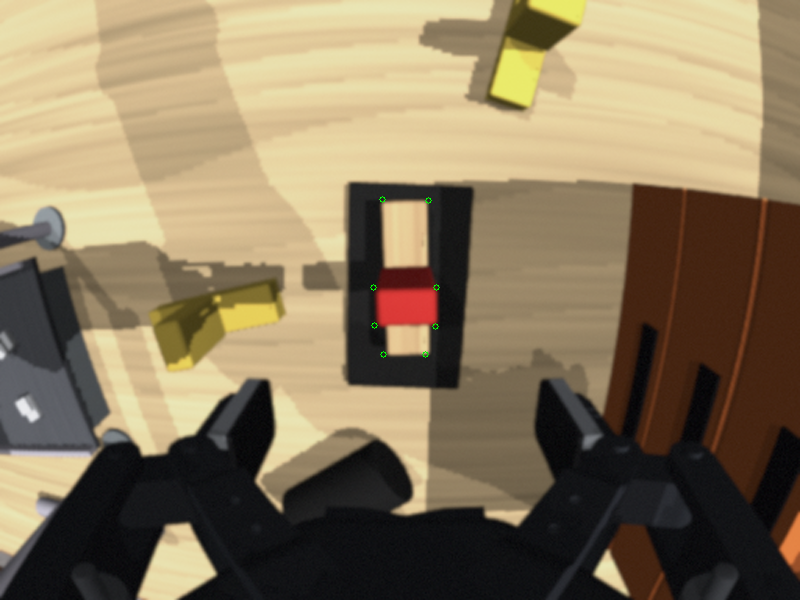

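The wrist view shows the handle at about (407,307), within 1–2 mm of the prediction, and the approach is clear. I'll descend and grip.

Emit:
send_rows([
  [-1,0,25],
  [-1,0,55],
  [-1,0,85],
  [-1,0,112],
  [-1,0,132],
  [-1,0,142],
  [-1,0,146],
  [-1,0,146],
], roll=[0,0,0,0,0,0,0,0], claw=[1,1,1,1,1,1,1,1])

```text
t: 3.48
eef_pos: [0.5081, 0.3398, 0.0542]
tool_rot: [0.0, -0.001, 1.0, -0.0]
contact_force: [0.6, 0.4, 0.7]
gripper_width: 1.0
grasp_force: 0.0
```

Emit:
send_rows([
  [0,0,0],
  [0,0,0],
  [0,0,0],
  [0,0,0],
  [0,0,0],
  [0,0,0],
  [0,0,0],
  [0,0,0],
], roll=[0,0,0,0,0,0,0,0], claw=[0.7,0.5,0.35,0.2,0.2,0.2,0.2,0.2], force=60)

```text
t: 4.15
eef_pos: [0.5079, 0.3409, 0.0549]
tool_rot: [0.001, -0.001, 1.0, 0.0]
contact_force: [0.5, -0.9, 5.7]
gripper_width: 0.392
grasp_force: 61.9
```

Run:
```python
from h import *
p,az,o=cur();print(o["contact_force"])
plan([(540,280,300,70),(600,0,420,20)])
```

```text
[ 0.46788007 -0.89464149  5.65261157]
at [507.9 340.9  54.9] 90.2
slide [-31.9, -61.0, -245.1] roll 20.2 dist 254.6
slide [-152.1, -242.6, -120.0] roll 50 dist 310.5
```

Emit:
send_rows([
  [0,0,-5],
  [0,0,-20],
  [0,0,-50],
  [0,0,-85],
  [0,0,-125],
  [0,0,-165],
  [0,0,-205],
  [0,0,-240],
], roll=[0,0,0,0,0,0,0,0], claw=[0.2,0.2,0.2,0.2,0.2,0.2,0.2,0.2])

```text
t: 4.82
eef_pos: [0.5066, 0.3405, 0.2974]
tool_rot: [0.0, -0.002, 1.0, 0.0]
contact_force: [0.8, 0.8, -2.5]
gripper_width: 0.389
grasp_force: 61.8
```

Run:
```python
from h import *
import cv2
im=bot.read_camera("wrist")
p,az,o=cur();print(o["contact_force"],o["gripper_width"],p); 
cv2.imwrite("pics/w2.png",im[:,:,::-1]); p=cur()[0]; print(p)
print(*[plate(*q) for q in [(-15,7.5)]])
plan([(600,120,400,40),(600,-60,400,-15)])
```

```text
[1.7220183  3.10046992 4.21116379] 0.39050043637306364 [508.77097222 343.10048802 304.83190888]
[508.77097222 343.10048802 304.83190888]
[577.02263944 -58.0148644 ]
at [508.8 343.1 304.8] 90.2
slide [-90.4, -223.4, -95.2] roll 50.2 dist 259.1
slide [-137.9, -115.7, -0.0] roll 55 dist 180.0
```

View pics/w2.png

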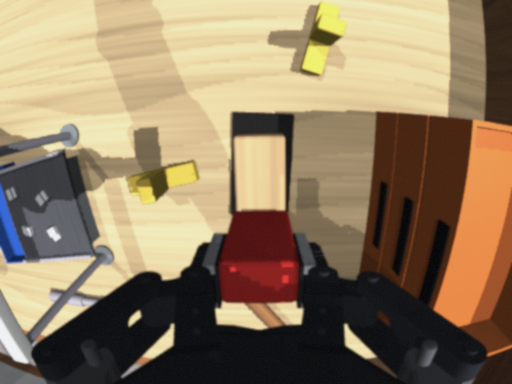

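Emit:
send_rows([
  [-5,-10,-20],
  [-15,-38,-40],
  [-28,-68,-60],
  [-41,-98,-80],
  [-54,-130,-95],
  [-67,-162,-95],
  [-79,-194,-95],
  [-90,-223,-95],
], roll=[4,10,17,24,31,38,45,50], claw=[0.2,0.2,0.2,0.2,0.2,0.2,0.2,0.2])

```text
t: 5.53
eef_pos: [0.5979, 0.1154, 0.3896]
tool_rot: [0.0, 0.424, 0.906, -0.0]
contact_force: [1.1, -0.2, -3.0]
gripper_width: 0.393
grasp_force: 61.9
```

Run:
```python
from h import *
t=plate(-60,11);u=plate(-11,11)
plan([(600,-40,400,-13),(*t,380,-60),(*t,200,-80.7),(*u,120,-80.7)])
```

```text
at [597.9 115.4 389.6] 39.8
slide [-120.7, -97.9, -10.4] roll 52.8 dist 155.8
slide [-65.7, -4.5, 20.0] roll 47 dist 68.8
slide [0.0, 0.0, 180.0] roll 20.7 dist 180.0
slide [0.0, -49.0, 80.0] roll 0.0 dist 93.8
```

Emit:
send_rows([
  [-15,-12,-2],
  [-30,-24,-4],
  [-45,-36,-6],
  [-60,-49,-8],
  [-76,-61,-10],
  [-92,-74,-10],
  [-108,-87,-10],
  [-121,-98,-10],
], roll=[6,13,20,27,34,41,47,53], claw=[0.2,0.2,0.2,0.2,0.2,0.2,0.2,0.2])

```text
t: 6.2
eef_pos: [0.6003, -0.0395, 0.399]
tool_rot: [-0.0, 0.783, 0.621, -0.0]
contact_force: [0.7, 0.1, -3.1]
gripper_width: 0.389
grasp_force: 62.0
```

Emit:
send_rows([
  [-8,-1,3],
  [-16,-1,6],
  [-25,-2,9],
  [-34,-2,12],
  [-43,-3,15],
  [-52,-4,18],
  [-60,-4,20],
  [-66,-4.5,20],
], roll=[5,12,18,25,31,37,43,47], claw=[0.2,0.2,0.2,0.2,0.2,0.2,0.2,0.2])

```text
t: 6.87
eef_pos: [0.5809, -0.1017, 0.3784]
tool_rot: [-0.0, 0.966, 0.258, -0.001]
contact_force: [-0.2, -0.3, -1.9]
gripper_width: 0.388
grasp_force: 62.0
```

Run:
```python
from h import *
t=plate(-60,11);u=plate(-11,11)
print(cur()[2]["q"])
plan([(*t,200,-80.7),(*u,120,-80.7)])
```

```text
[ 0.26217262  0.25017151 -0.24292916  1.55156747  0.06066406  1.3491524
 -1.03631364]
at [ 580.9 -101.7  378.4] -60.1
slide [-0.7, 1.0, 178.4] roll 20.6 dist 178.4
slide [0.0, -49.0, 80.0] roll 0.0 dist 93.8
```

Emit:
send_rows([
  [0,0,10],
  [0,0,35],
  [0,0,65],
  [0,0,95],
  [-1,1,125],
  [-1,1,152],
  [-1,1,170],
  [-1,1,178],
], roll=[3,6,10,14,17,19,20.5,20.5], claw=[0.2,0.2,0.2,0.2,0.2,0.2,0.2,0.2])

```text
t: 7.53
eef_pos: [0.5793, -0.1021, 0.1979]
tool_rot: [-0.001, 0.996, 0.084, -0.003]
contact_force: [-1.0, 0.2, -2.2]
gripper_width: 0.387
grasp_force: 61.6
```

Emit:
send_rows([
  [0,-10,10],
  [0,-22,24],
  [0,-33,40],
  [0,-42,56],
  [0,-47,68],
  [0,-49,76],
  [0,-49,80],
  [0,-49,80],
], roll=[0,0,0,0,0,0,0,0], claw=[0.2,0.2,0.2,0.2,0.2,0.2,0.2,0.2])

```text
t: 8.2
eef_pos: [0.5735, -0.0548, 0.1206]
tool_rot: [0.0, 0.996, 0.084, -0.0]
contact_force: [0.4, -0.3, -3.4]
gripper_width: 0.393
grasp_force: 61.8
```

Run:
```python
from h import *
import cv2
b=bot.read_camera("side");a=bot.read_camera("top")
f=lambda im,x,y,w,h,s:cv2.resize(im[y:y+h,x:x+w],None,fx=s,fy=s,interpolation=cv2.INTER_CUBIC)[:,:,::-1]
cv2.imwrite("pics/c3.png",np.hstack([f(a,235,100,125,150,3),f(b,190,100,140,150,3)]))
u=plate(-11,11);print(cur()[2]["contact_force"])
plan([(*u,105,-80.7)])
```

```text
[ 0.31001948  0.28192675 -2.67591243]
at [574.2 -55.2 121.6] -80.4
slide [-1.1, -0.8, 16.6] roll 0.3 dist 16.6
```

View pics/c3.png

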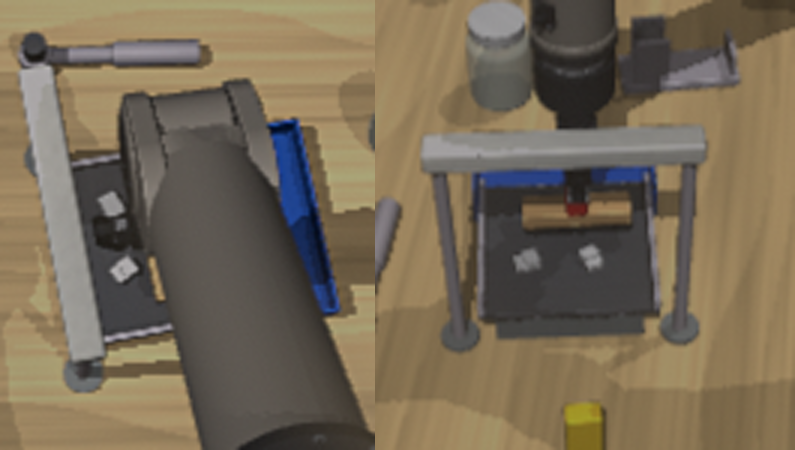

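Emit:
send_rows([
  [-0.5,-0.5,6],
  [-1,-1,13],
  [-1,-1,19],
  [-1,-1,23],
  [-1,-1,25],
  [-1,-1,26],
  [-1,-1,26],
  [-1,-1,26],
], roll=[0,0,0,0,0,0,0,0], claw=[0.2,0.2,0.2,0.2,0.2,0.2,0.2,0.2])

```text
t: 8.97
eef_pos: [0.5725, -0.0536, 0.095]
tool_rot: [0.0, 0.996, 0.084, 0.0]
contact_force: [-0.2, -0.8, -2.5]
gripper_width: 0.391
grasp_force: 61.8
```

Emit:
send_rows([
  [0,0,0.3],
  [0,0,0.6],
  [0,0,0.8],
  [0,0,1],
  [0,0,1.2],
  [0,0,1.4],
  [0,0,1.5],
  [0,0,1.5],
], roll=[0,0,0,0,0,0,0,0], claw=[0.2,0.2,0.2,0.2,0.2,0.2,0.2,0.2])

```text
t: 9.63
eef_pos: [0.5725, -0.0536, 0.0939]
tool_rot: [0.0, 0.996, 0.084, 0.0]
contact_force: [-1.4, 0.4, 2.9]
gripper_width: 0.391
grasp_force: 62.4
```

Emit:
send_rows([
  [0,3,-0.3],
  [0,8,-0.3],
  [0,14,-0.3],
  [0,20,-0.3],
  [0,26,-0.3],
  [0,32,-0.3],
  [0,38,-0.3],
  [0,44,-0.3],
], roll=[0,0,0,0,0,0,0,0], claw=[0.2,0.2,0.2,0.2,0.2,0.2,0.2,0.2])

```text
t: 10.3
eef_pos: [0.58, -0.0974, 0.0938]
tool_rot: [-0.0, 0.996, 0.084, 0.0]
contact_force: [-0.7, 4.0, 2.5]
gripper_width: 0.393
grasp_force: 61.9
```

Emit:
send_rows([
  [0,5,0],
  [0,10,0],
  [0,15,0],
  [0,20,0],
  [0,25,0],
  [0,29,0],
  [0,32,0],
  [0,33,0],
], roll=[0,0,0,0,0,0,0,0], claw=[0.2,0.2,0.2,0.2,0.2,0.2,0.2,0.2])

```text
t: 10.97
eef_pos: [0.5854, -0.1301, 0.0938]
tool_rot: [0.0, 0.996, 0.084, 0.0]
contact_force: [-0.7, 4.3, 5.6]
gripper_width: 0.395
grasp_force: 61.6
```

Run:
```python
from h import *
p,az,o=cur();print(RP.T@(p[:2]-PL),o["contact_force"])
# next: chip2 wiper start: theta=80, az=-160.7; scraper = TCP+3.5*toolx
c=plate(-40,-10)
plan([(*plate(-82,11),150,-120),(*plate(-5,-12),150,-160.7)])
```

```text
[-87.48586647  10.83142607] [-0.709712    4.34859998  5.59220807]
at [ 585.4 -130.1   93.8] -80.4
slide [-0.1, -5.5, -56.2] roll 39.6 dist 56.5
slide [-31.0, -74.2, -0.0] roll 40.7 dist 80.4
```

Emit:
send_rows([
  [0,0,-4],
  [0,0,-12],
  [0,0,-25],
  [0,-1,-38],
  [0,-3,-48],
  [0,-5,-56],
  [0,-5,-56],
  [0,-5,-56],
], roll=[0,0,0,3,9,16,23,30], claw=[0.2,0.2,0.2,0.2,0.2,0.2,0.2,0.2])

```text
t: 11.63
eef_pos: [0.5849, -0.1251, 0.1515]
tool_rot: [0.0, 0.984, -0.179, 0.001]
contact_force: [0.4, -0.6, -3.3]
gripper_width: 0.394
grasp_force: 61.9
```

```bash
cat >> h.py <<'E'
import cv2
def chips(name,thr=110):
    im=bot.read_camera(name);M=bot.camera_model(name);K,T=M["camera_matrix"],M["camera_from_world"]
    # rectified view of plane z=57mm in plate frame, 1px=1mm, x -190..100, y -110..110
    def px(x,y,z=.057):
        w=np.append(plate(x,y)/1000,z);c=K@(T[:3,:3]@w+T[:3,3]);return c[:2]/c[2]
    src=np.float32([px(-190,-110),px(100,-110),px(100,110),px(-190,110)])
    H=cv2.getPerspectiveTransform(src,np.float32([[0,0],[290,0],[290,220],[0,220]]))
    r=cv2.warpPerspective(im,H,(290,220),flags=cv2.INTER_CUBIC)
    mx=r.max(2).astype(int);mn=r.min(2).astype(int)
    m=((mn>thr)&(mx-mn<30)).astype(np.uint8)
    n,_,st,ce=cv2.connectedComponentsWithStats(m)
    for s,c in zip(st[1:],ce[1:]):
        if 60<s[4]<1500: print(name,"chip? plate",(c-[190,110]).round(1),"x",s[0]-190,s[0]+s[2]-190,"y",s[1]-110,s[1]+s[3]-110,"area",s[4])
    return im,r
E
python3 - <<'E'
from h import *
_,r=chips("side");_,r2=chips("top")
cv2.imwrite("pics/r.png",np.vstack([r,r2])[:,:,::-1])
plan([(*plate(-5,-12),150,-160.7)])
E
```

```text
side chip? plate [ 39.8 -89.4] x 11 68 y -91 -87 area 154
side chip? plate [ 25.3 -42.6] x 12 39 y -55 -30 area 468
side chip? plate [-85.7 -34.6] x -92 -79 y -42 -26 area 161
side chip? plate [24.8 23.1] x 10 41 y 12 34 area 431
side chip? plate [29.8 87.1] x -24 88 y 84 91 area 426
top chip? plate [-123.5  -66.4] x -137 -113 y -78 -49 area 316
top chip? plate [ 23.9 -42. ] x 13 36 y -55 -28 area 431
top chip? plate [23.8 23. ] x 11 38 y 11 35 area 400
at [ 584.5 -125.   150.7] -110.4
slide [-18.4, -78.5, 0.7] roll 50.3 dist 80.6
```

Run:
```python
import cv2,numpy as np
r=cv2.imread("pics/r.png");r=np.hstack([r[:220],r[220:]]);cv2.imwrite("pics/r2.png",cv2.resize(r,None,fx=1.37,fy=1.37,interpolation=cv2.INTER_CUBIC))
```

```text
(no output)
```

View pics/r2.png

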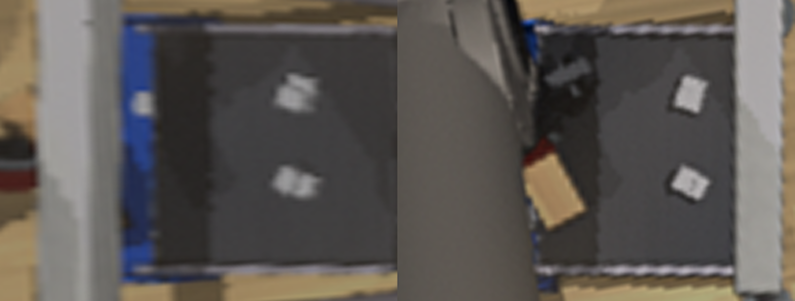

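Run:
```python
from h import *
plan([(*plate(-50,-13),115,-160.7)])
```

```text
at [ 584.5 -125.   150.7] -110.4
slide [4.8, -39.9, 35.7] roll 50.3 dist 53.8
```

Emit:
send_rows([
  [0,-3,0],
  [1,-9,2],
  [2,-16,6],
  [3,-23,12],
  [4,-30,20],
  [5,-36,28],
  [5,-40,34],
  [5,-40,36],
], roll=[5,12,19,26,33,40,46,50], claw=[0.2,0.2,0.2,0.2,0.2,0.2,0.2,0.2])

```text
t: 12.4
eef_pos: [0.6028, -0.0875, 0.113]
tool_rot: [0.0, 0.818, -0.576, -0.001]
contact_force: [-1.5, 1.3, -3.2]
gripper_width: 0.393
grasp_force: 61.8
```

Run:
```python
from h import *
p,az,o=cur();print(RP.T@(p[:2]-PL),o["contact_force"],o["q"])
plan([(*plate(-50,-13),94.5,-160.7),(*plate(-2,-13),94.5,-160.7)])
```

```text
[-48.21429228 -13.1619813 ] [-1.48875581  1.33737286 -3.15034633] [-0.05179154  0.50393175  0.12440286  1.82570315 -0.08277409  0.81846655
 -2.683393  ]
at [602.8 -87.5 113. ] -160.3
slide [1.7, 0.5, 18.5] roll 0.4 dist 18.6
slide [-47.3, -8.3, -0.0] roll 0.0 dist 48.0
```

Emit:
send_rows([
  [0,0,4],
  [1,0,9],
  [1,0,13],
  [1,0,16],
  [1,0,18],
  [1,0,18.7],
  [1,0,19.2],
  [1,0,19.4],
], roll=[0,0,0,0,0,0,0,0], claw=[0.2,0.2,0.2,0.2,0.2,0.2,0.2,0.2])

```text
t: 13.07
eef_pos: [0.6034, -0.0899, 0.0944]
tool_rot: [-0.0, 0.818, -0.576, 0.0]
contact_force: [-0.0, -0.5, -2.5]
gripper_width: 0.39
grasp_force: 61.8
```

Run:
```python
from h import *
p,az,o=cur();print(RP.T@(p[:2]-PL),o["contact_force"],p,az)
```

```text
[-50.69426809 -13.4341441 ] [-0.04618878 -0.50386807 -2.53557746] [603.44994933 -89.85691924  94.39136293] -160.31751006420944
```

Emit:
send_rows([
  [0,0,0.4],
  [-4,-0.7,0.7],
  [-10,-1.7,0.7],
  [-17,-3,0.7],
  [-25,-4.3,0.7],
  [-33,-5.7,0.7],
  [-41,-7.1,0.7],
  [-47,-8.3,0.7],
], roll=[0,0,0,0,0,0,0,0], claw=[0.2,0.2,0.2,0.2,0.2,0.2,0.2,0.2])

```text
t: 13.73
eef_pos: [0.5954, -0.0413, 0.0939]
tool_rot: [-0.0, 0.818, -0.576, 0.0]
contact_force: [-0.1, -1.6, 1.1]
gripper_width: 0.389
grasp_force: 62.2
```

Run:
```python
from h import *
p,az,o=cur();print(RP.T@(p[:2]-PL),o["contact_force"],p,az)
chips("side")
plan([(*plate(-2,-4),94,-120.7),(*plate(-15,5),94,-80.7)])
```

```text
[ -1.47252754 -13.38686432] [-0.14471228 -1.60829661  1.14561665] [595.44886965 -41.2898038   93.89978111] -160.27012052537674
side chip? plate [-17.7 -89.7] x -37 1 y -91 -87 area 119
side chip? plate [ 39.5 -89.4] x 11 68 y -91 -87 area 157
side chip? plate [ 25.9 -42.7] x 14 39 y -54 -31 area 391
side chip? plate [32.5 26.4] x 20 47 y 16 39 area 421
side chip? plate [29.3 87.1] x -25 88 y 84 91 area 445
at [595.4 -40.   93.9] -160.2
slide [0.1, 9.7, -0.1] roll -39.5 dist 9.7
slide [1.5, 15.7, -0.0] roll -40.0 dist 15.8
```

```bash
cat > sim.py <<'E'
import numpy as np
def sim(path,chip,r=13,s=1):
    """path: (xc,yc,theta) scraper centre; s=+1 tip toward +y; returns chip track"""
    c=np.array(chip,float);P=np.array(path,float)
    for a,b in zip(P[:-1],P[1:]):
        for k in np.linspace(0,1,200):
            x,y,t=a+(b-a)*k;t=np.radians(t)
            u=np.array([np.sin(t),s*np.cos(t)]);n=np.array([-np.cos(t),s*np.sin(t)])
            d=c-[x,y];pu,pn=d@u,d@n
            if abs(pu)<55+3 and pn<15+r: c=c+n*(15+r-pn)
            c[1]=np.clip(c[1],-72,72)
        print(b,"chip",c.round(1),"u",round(float((c-[x,y])@u),1))
if __name__=="__main__":
    for w in ([(-5,-14,80),(-4,-5,60),(-5,8,40),(-8,20,20),(-12,26,0)],
              [(-5,-14,80),(-3,2,65),(-3,15,45),(-6,22,25),(-12,26,0)],
              [(-5,-14,80),(-3,0,80),(-3,15,60),(-5,24,40),(-8,27,20),(-14,27,0)]):
        print();sim(w,(30.5,26))
E
python3 sim.py
```

```text
[-4. -5. 60.] chip [23.5 43.2] u 47.9
[-5.  8. 40.] chip [ 5.7 64.4] u 50.1
[-8. 20. 20.] chip [-18.9  72. ] u 45.2
[-12.  26.   0.] chip [-40.  72.] u 46.0

[-3.  2. 65.] chip [23.8 45.4] u 42.7
[-3. 15. 45.] chip [ 9.  66.6] u 45.0
[-6. 22. 25.] chip [-13.6  72. ] u 42.1
[-12.  26.   0.] chip [-40.  72.] u 46.0

[-3.  0. 80.] chip [29.1 34.1] u 37.5
[-3. 15. 60.] chip [19.5 60.3] u 42.2
[-5. 24. 40.] chip [-1.2 72. ] u 39.2
[-8. 27. 20.] chip [-21.4  72. ] u 37.7
[-14.  27.   0.] chip [-42.  72.] u 45.0
```

```bash
cat >> h.py <<'E'
def rows(C,z,fam,start=None,off=3.5):
    """C: 8 (xc,yc,th) of scraper centre in plate frame, th signed deg toward +y tip; fam: az at th=0. prints rows from start (p,az)"""
    p,az=start or cur()[:2];r=np.radians(az);ty=np.array([np.cos(r),np.sin(r)]);tx=np.array([-ty[1],ty[0]]);S=[];Rl=[]
    for x,y,t in C:
        a=fam-t;q=np.radians(a);w=plate(x,y)-off*np.array([-np.sin(q),np.cos(q)])
        d=w-p[:2];S.append([float(round(d@tx,1)),float(round(d@ty,1)),float(round(p[2]-z,1))]);Rl.append(float(round((az-a+180)%360-180,1)))
    print("slide",S,"roll",Rl);return np.array([*w,z]),a
def interp(W,n): 
    W=np.array(W,float);k=np.linspace(0,len(W)-1,n+1)[1:]
    return np.array([np.interp(k,range(len(W)),W[:,i]) for i in range(3)]).T
E
python3 - <<'E'
from h import *
e=rows(interp([(-5,-14,80),(-3,2,65),(-3,15,45)],8),93.9,-80.7)
e=rows(interp([(-3,15,45),(-6,22,25),(-12,26,3)],8),93.9,-80.7,e)
e=rows(interp([(-12,26,3),(-30,26,0),(-60,26,0)],8),93.9,-80.7,e)
E
```

```text
slide [[0.1, 4.4, -0.0], [-1.1, 8.5, -0.0], [-2.3, 12.6, -0.0], [-3.4, 16.6, -0.0], [-3.9, 20.1, -0.0], [-4.4, 23.6, -0.0], [-4.9, 27.1, -0.0], [-5.3, 30.5, -0.0]] roll [-3.2, -7.0, -10.7, -14.5, -19.5, -24.5, -29.5, -34.5]
slide [[-0.7, 2.1, 0.0], [-1.4, 4.1, 0.0], [-2.0, 6.2, 0.0], [-2.6, 8.3, 0.0], [-2.1, 10.3, 0.0], [-1.6, 12.4, 0.0], [-1.1, 14.5, 0.0], [-0.5, 16.5, 0.0]] roll [-5.0, -10.0, -15.0, -20.0, -25.5, -31.0, -36.5, -42.0]
slide [[0.2, 4.5, 0.0], [0.5, 9.1, 0.0], [0.7, 13.6, 0.0], [0.9, 18.2, 0.0], [1.3, 25.6, 0.0], [1.7, 33.1, 0.0], [2.1, 40.6, 0.0], [2.5, 48.1, 0.0]] roll [-0.8, -1.5, -2.2, -3.0, -3.0, -3.0, -3.0, -3.0]
```

Emit:
send_rows([
  [0,4.4,0],
  [-1,8.5,0],
  [-2.3,12.6,0],
  [-3.4,16.6,0],
  [-3.9,20,0],
  [-4.4,23.6,0],
  [-4.9,27,0],
  [-5.3,30.5,0],
], roll=[-3,-7,-10.7,-14.5,-19.5,-24.5,-29.5,-34.5], claw=[0.2,0.2,0.2,0.2,0.2,0.2,0.2,0.2])

```text
t: 14.45
eef_pos: [0.5654, -0.047, 0.0939]
tool_rot: [-0.001, 0.952, -0.305, 0.001]
contact_force: [1.5, 0.8, -0.3]
gripper_width: 0.393
grasp_force: 61.4
```

Run:
```python
from h import *
p,az,o=cur();print(RP.T@(p[:2]-PL),o["contact_force"],p,az)
chips("side")
e=rows(interp([(-3,15,45),(-6,22,25),(-12,26,3)],8),93.9,-80.7)
```

```text
[-2.24070108 17.19387845] [ 1.45181447  0.7824012  -0.34823672] [565.39422862 -46.98984512  93.88388464] -125.55962085918608
side chip? plate [ 12.6 -89.5] x -38 68 y -92 -87 area 336
side chip? plate [ 25.9 -42.7] x 14 39 y -54 -31 area 391
side chip? plate [ 4.6 70. ] x -5 16 y 59 80 area 318
side chip? plate [29.7 87.1] x -26 88 y 84 91 area 435
slide [[-1.7, 0.3, -0.1], [-2.4, 2.3, -0.1], [-3.0, 4.4, -0.1], [-3.7, 6.5, -0.1], [-3.2, 8.5, -0.1], [-2.7, 10.6, -0.1], [-2.2, 12.7, -0.1], [-1.6, 14.7, -0.1]] roll [-4.6, -9.6, -14.6, -19.6, -25.1, -30.6, -36.1, -41.6]
```

Emit:
send_rows([
  [-0.7,2,0],
  [-1.4,4,0],
  [-2,6,0],
  [-2.6,8,0],
  [-2.1,10,0],
  [-1.6,12,0],
  [-1,14,0],
  [-0.5,16,0],
], roll=[-5,-10,-15,-20,-25.5,-31,-36.5,-42], claw=[0.2,0.2,0.2,0.2,0.2,0.2,0.2,0.2])

```text
t: 15.17
eef_pos: [0.5558, -0.059, 0.0941]
tool_rot: [-0.001, 0.998, 0.055, 0.001]
contact_force: [1.0, 2.7, 1.5]
gripper_width: 0.39
grasp_force: 61.0
```

Run:
```python
from h import *
p,az,o=cur();print(RP.T@(p[:2]-PL),o["contact_force"],p,az)
chips("side")
e=rows(interp([(-12,26,3),(-30,26,0),(-60,26,0)],8),93.9,-80.7)
e=rows(interp([(-60,26,0),(-80,26,0),(-88,26,0)],8),93.9,-80.7,e)
```

```text
[-12.51620498  28.64155343] [1.02210158 2.72542635 1.4767342 ] [555.75758582 -58.9802729   94.08478615] -83.6442861712068
side chip? plate [ 12.7 -89.5] x -38 68 y -91 -87 area 319
side chip? plate [ 25.9 -42.7] x 14 39 y -54 -31 area 385
side chip? plate [-85.6 -34.6] x -92 -79 y -42 -26 area 167
side chip? plate [28.2 87. ] x -26 88 y 84 91 area 451
slide [[-0.4, 3.1, 0.2], [-0.2, 7.7, 0.2], [-0.0, 12.2, 0.2], [0.2, 16.8, 0.2], [0.5, 24.3, 0.2], [0.9, 31.8, 0.2], [1.2, 39.2, 0.2], [1.6, 46.7, 0.2]] roll [-0.4, -1.2, -1.9, -2.7, -2.7, -2.7, -2.7, -2.7]
slide [[-0.0, 5.0, 0.0], [-0.0, 10.0, 0.0], [-0.0, 15.0, 0.0], [-0.0, 20.0, 0.0], [-0.0, 22.0, 0.0], [-0.0, 24.0, 0.0], [-0.0, 26.0, 0.0], [-0.0, 28.0, 0.0]] roll [0.0, 0.0, 0.0, 0.0, 0.0, 0.0, 0.0, 0.0]
```

Emit:
send_rows([
  [0,4,0],
  [0,8,0],
  [0,13,0],
  [0.3,18,0],
  [0.6,25,0],
  [1,32,0],
  [1.3,40,0],
  [1.6,47,0],
], roll=[-0.5,-1,-2,-2.7,-2.7,-2.7,-2.7,-2.7], claw=[0.2,0.2,0.2,0.2,0.2,0.2,0.2,0.2])

```text
t: 15.88
eef_pos: [0.5627, -0.1067, 0.0941]
tool_rot: [-0.001, 0.997, 0.077, 0.001]
contact_force: [0.7, 6.5, 5.4]
gripper_width: 0.389
grasp_force: 61.3
```

Emit:
send_rows([
  [0,5,0],
  [0,10,0],
  [0,15,0],
  [0,19,0],
  [0,22,0],
  [0,25,0],
  [0,27,0],
  [0,28,0],
], roll=[0,0,0,0,0,0,0,0], claw=[0.2,0.2,0.2,0.2,0.2,0.2,0.2,0.2])

```text
t: 16.55
eef_pos: [0.5672, -0.134, 0.0941]
tool_rot: [-0.001, 0.997, 0.076, 0.001]
contact_force: [2.1, 6.8, 4.8]
gripper_width: 0.394
grasp_force: 61.2
```

Emit:
send_rows([
  [0,0,-5],
  [0,0,-20],
  [0,0,-40],
  [0,0,-60],
  [0,0,-80],
  [0,0,-100],
  [0,0,-120],
  [0,0,-130],
], roll=[0,0,-5,-12,-19,-26,-33,-40], claw=[0.2,0.2,0.2,0.2,0.2,0.2,0.2,0.2])

```text
t: 17.22
eef_pos: [0.5659, -0.1367, 0.225]
tool_rot: [0.001, 0.91, 0.415, -0.0]
contact_force: [1.2, -1.3, -2.7]
gripper_width: 0.39
grasp_force: 61.1
```

Run:
```python
from h import *
p,az,o=cur();print(RP.T@(p[:2]-PL),o["contact_force"],p,az,o["q"][6])
chips("side"); chips("top")
```

```text
[-90.85630758  31.1931739 ] [ 1.20521184 -1.30910829 -2.74865779] [ 565.8995645  -136.70300261  225.00845034] -40.94938919888533 -0.7234485718069177
side chip? plate [ 39.9 -89.4] x 11 68 y -91 -87 area 151
side chip? plate [ 25.8 -42.6] x 14 39 y -54 -30 area 390
side chip? plate [-85.7 -34.6] x -92 -79 y -42 -26 area 167
side chip? plate [15.2 87.1] x -24 61 y 84 90 area 325
top chip? plate [-166.1  -42.7] x -180 -154 y -57 -25 area 499
top chip? plate [ 24.  -42.1] x 13 36 y -54 -28 area 400
top chip? plate [-85.1  85. ] x -93 -75 y 78 90 area 72
```

Run:
```python
from h import *
from sim import sim
for w in ([(-1,5,62),(-1,-10,50),(-3,-18,35),(-6,-24,20),(-12,-26,3)],[(-1,6,62),(0,-10,60),(-1,-20,42),(-4,-25,22),(-12,-26,3)]):
    sim(w,(24,-42),13,-1);print()
e=plan([(*plate(-60,10),225,10),(*plate(-60,10),225,62),(*plate(-60,10),225,114),(*plate(-45,8),130,161.3)])
```

```text
[ -1. -10.  50.] chip [ 12.9 -58.2] u 41.6
[ -3. -18.  35.] chip [ -0.5 -70.4] u 44.4
[ -6. -24.  20.] chip [-18.3 -72. ] u 40.9
[-12. -26.   3.] chip [-37.6 -72. ] u 44.6

[  0. -10.  60.] chip [ 18.  -52.7] u 37.0
[ -1. -20.  42.] chip [  5.1 -68.6] u 40.2
[ -4. -25.  22.] chip [-15.2 -72. ] u 39.4
[-12. -26.   3.] chip [-37.6 -72. ] u 44.6

at [ 566.3 -136.6  224.6] -41.2
slide [35.7, -10.6, -0.4] roll -51.2 dist 37.2
slide [0.0, 0.0, -0.0] roll -52 dist 0.0
slide [0.0, 0.0, -0.0] roll -52 dist 0.0
slide [-5.7, 14.0, 95.0] roll -47.3 dist 96.2
```

Emit:
send_rows([
  [0,0,0],
  [0,0,0],
  [0,0,0],
  [0,0,0],
  [0,0,0],
  [0,0,0],
  [0,0,0],
  [0,0,0],
], roll=[-4,-11,-18,-25,-32,-39,-46,-51], claw=[0.2,0.2,0.2,0.2,0.2,0.2,0.2,0.2])

```text
t: 17.98
eef_pos: [0.5645, -0.1359, 0.2213]
tool_rot: [-0.001, 0.644, 0.765, -0.001]
contact_force: [0.6, 0.3, -3.0]
gripper_width: 0.391
grasp_force: 60.9
```

Emit:
send_rows([
  [0,0,0],
  [0,0,0],
  [0,0,0],
  [0,0,0],
  [0,0,0],
  [0,0,0],
  [0,0,0],
  [0,0,0],
], roll=[-4,-11,-18,-25,-32,-39,-46,-52], claw=[0.2,0.2,0.2,0.2,0.2,0.2,0.2,0.2])

```text
t: 18.65
eef_pos: [0.5646, -0.1359, 0.2213]
tool_rot: [-0.002, 0.243, 0.97, -0.0]
contact_force: [0.3, -0.3, -2.6]
gripper_width: 0.394
grasp_force: 60.9
```

Emit:
send_rows([
  [0,0,0],
  [0,0,0],
  [0,0,0],
  [0,0,0],
  [0,0,0],
  [0,0,0],
  [0,0,0],
  [0,0,0],
], roll=[-4,-11,-18,-25,-32,-39,-46,-52], claw=[0.2,0.2,0.2,0.2,0.2,0.2,0.2,0.2])

```text
t: 19.32
eef_pos: [0.5646, -0.1359, 0.2212]
tool_rot: [-0.002, -0.207, 0.978, 0.0]
contact_force: [0.2, 0.1, -3.5]
gripper_width: 0.389
grasp_force: 60.9
```

Run:
```python
from h import *
p,az,o=cur();print(RP.T@(p[:2]-PL),o["contact_force"],o["q"])
a=99.3+62;q=np.radians(a)
def T(x,y): return plate(x,y)-3.5*np.array([-np.sin(q),np.cos(q)])
plan([(*T(-50,6),130,a),(*T(-50,6),95,a)])
```

```text
[-89.90305     32.32274335] [ 0.21019539  0.05838151 -3.52797446] [ 0.83115687  0.49476595 -0.93981691  1.74805942  0.43792202  1.12888735
  1.74150259]
at [ 564.6 -135.9  221.2] 113.9
slide [-37.9, 34.6, 91.2] roll -47.4 dist 104.7
slide [0.0, 0.0, 35.0] roll 0.0 dist 35.0
```

Emit:
send_rows([
  [-3,3,5],
  [-8,8,14],
  [-14,13,28],
  [-20,19,44],
  [-26,24,60],
  [-32,29,75],
  [-36,33,86],
  [-38,34.5,91],
], roll=[-4,-10,-17,-24,-31,-38,-43,-47.5], claw=[0.2,0.2,0.2,0.2,0.2,0.2,0.2,0.2])

```text
t: 19.98
eef_pos: [0.5846, -0.0879, 0.1284]
tool_rot: [-0.002, -0.583, 0.812, 0.002]
contact_force: [-0.4, 0.3, -3.0]
gripper_width: 0.389
grasp_force: 60.9
```

Run:
```python
from h import *
p,az,o=cur();print(RP.T@(p[:2]-PL),o["contact_force"],o["q"])
a=99.3+62;q=np.radians(a)
def T(x,y): return plate(x,y)-3.5*np.array([-np.sin(q),np.cos(q)])
plan([(*T(-50,6),94.5,a),(*T(-1,6),94,a)])
```

```text
[-45.69322808   4.87437715] [-0.38209339  0.27476195 -3.00527581] [ 0.78157524  0.69357824 -1.04042095  1.79867121  0.68040848  1.06492287
  2.30141293]
at [584.6 -87.9 128.4] 161.4
slide [0.8, -1.0, 33.9] roll 0.1 dist 34.0
slide [-43.3, 23.0, 0.5] roll 0.0 dist 49.0
```

Emit:
send_rows([
  [0,0,8],
  [0.5,-0.5,17],
  [1,-1,25],
  [1,-1,30],
  [1,-1,32.5],
  [1,-1,33.5],
  [1,-1,34.3],
  [1,-1,34.6],
], roll=[0,0,0,0,0,0,0,0], claw=[0.2,0.2,0.2,0.2,0.2,0.2,0.2,0.2])

```text
t: 20.65
eef_pos: [0.5877, -0.0892, 0.0984]
tool_rot: [0.0, -0.583, 0.812, -0.0]
contact_force: [0.3, 0.1, -2.6]
gripper_width: 0.393
grasp_force: 61.0
```

Run:
```python
from h import *
p,az,o=cur();print(RP.T@(p[:2]-PL),o["contact_force"],p,az)
e=rows(interp([(-50,6,-62),(-1,6,-62)],8),94,99.3)
```

```text
[-47.53569906   1.96519288] [ 0.25278077  0.09988957 -2.55265418] [587.74258878 -89.22845903  98.37545575] 161.33855120070336
slide [[-4.8, 5.3, 4.4], [-10.3, 8.1, 4.4], [-15.7, 11.0, 4.4], [-21.1, 13.9, 4.4], [-26.5, 16.8, 4.4], [-31.9, 19.6, 4.4], [-37.3, 22.5, 4.4], [-42.7, 25.4, 4.4]] roll [0.0, 0.0, 0.0, 0.0, 0.0, 0.0, 0.0, 0.0]
```

Emit:
send_rows([
  [0,1,1],
  [0,2,2],
  [0,2.5,3],
  [0,2.5,3.6],
  [0,2.5,4],
  [0,2.5,4.3],
  [0,2.5,4.5],
  [0,2.5,4.5],
], roll=[0,0,0,0,0,0,0,0], claw=[0.2,0.2,0.2,0.2,0.2,0.2,0.2,0.2])

```text
t: 21.32
eef_pos: [0.585, -0.0886, 0.0946]
tool_rot: [-0.0, -0.583, 0.812, -0.0]
contact_force: [-5.2, -2.0, 8.5]
gripper_width: 0.393
grasp_force: 62.4
```

Run:
```python
from h import *
p,az,o=cur();print(RP.T@(p[:2]-PL),o["contact_force"],p,az)
e=rows(interp([(-50,6,-62),(-1,6,-62)],8),94,99.3)
```

```text
[-46.43315031   4.56699098] [-5.16324263 -1.97280663  8.50028952] [584.99681336 -88.56086301  94.55491957] 161.36440782654017
slide [[-5.1, 2.5, 0.6], [-10.5, 5.3, 0.6], [-15.9, 8.2, 0.6], [-21.3, 11.1, 0.6], [-26.7, 13.9, 0.6], [-32.1, 16.8, 0.6], [-37.6, 19.7, 0.6], [-43.0, 22.5, 0.6]] roll [0.1, 0.1, 0.1, 0.1, 0.1, 0.1, 0.1, 0.1]
```

Emit:
send_rows([
  [-2,1,-0.5],
  [-7,3.5,-0.6],
  [-13,7,-0.6],
  [-19,10,-0.6],
  [-25,13,-0.6],
  [-31,16.5,-0.6],
  [-37,19.5,-0.6],
  [-42.5,22.5,-0.6],
], roll=[0,0,0,0,0,0,0,0], claw=[0.2,0.2,0.2,0.2,0.2,0.2,0.2,0.2])

```text
t: 21.98
eef_pos: [0.5778, -0.0403, 0.0946]
tool_rot: [0.0, -0.583, 0.812, -0.001]
contact_force: [-1.3, -4.1, 6.3]
gripper_width: 0.388
grasp_force: 62.1
```

Run:
```python
from h import *
p,az,o=cur();print(RP.T@(p[:2]-PL),o["contact_force"],p,az)
chips("side")
e=rows(interp([(-1,6,-62),(0,-10,-60),(-1,-20,-42)],8),p[2],99.3)
e=rows(interp([(-1,-20,-42),(-4,-25,-22),(-12,-26,-3)],8),p[2],99.3,e)
e=rows(interp([(-12,-26,-3),(-30,-26,0),(-60,-26,0)],8),p[2],99.3,e)
```

```text
[2.38661812 3.90878965] [-1.27086398 -4.12459902  6.34214377] [577.75690198 -40.27642761  94.59282989] 161.38162304361595
side chip? plate [-24.1 -89.9] x -37 -10 y -91 -87 area 76
side chip? plate [ 39.7 -89.4] x 11 68 y -91 -87 area 156
side chip? plate [ 28.4 -45.4] x 18 42 y -55 -34 area 360
side chip? plate [77.1 87.2] x 67 88 y 85 91 area 94
slide [[0.1, -4.3, -0.0], [-2.0, -7.7, -0.0], [-4.0, -11.2, -0.0], [-6.1, -14.6, -0.0], [-7.1, -17.2, -0.0], [-8.0, -19.8, -0.0], [-8.8, -22.4, -0.0], [-9.7, -25.0, -0.0]] roll [0.7, 1.2, 1.7, 2.2, 6.7, 11.2, 15.7, 20.2]
slide [[-0.4, -1.7, 0.0], [-0.8, -3.4, 0.0], [-1.2, -5.1, 0.0], [-1.5, -6.8, 0.0], [-0.2, -8.7, 0.0], [1.1, -10.6, 0.0], [2.4, -12.5, 0.0], [3.7, -14.4, 0.0]] roll [5.0, 10.0, 15.0, 20.0, 24.8, 29.5, 34.2, 39.0]
slide [[0.2, -4.5, 0.0], [0.5, -9.1, 0.0], [0.7, -13.6, 0.0], [0.9, -18.2, 0.0], [1.3, -25.6, 0.0], [1.7, -33.1, 0.0], [2.1, -40.6, 0.0], [2.5, -48.1, 0.0]] roll [0.8, 1.5, 2.2, 3.0, 3.0, 3.0, 3.0, 3.0]
```

Emit:
send_rows([
  [0,-3.5,-0.3],
  [-2,-7.5,-0.3],
  [-4,-11,-0.3],
  [-6,-14.5,-0.3],
  [-7,-17,-0.3],
  [-8,-20,-0.3],
  [-9,-22.5,-0.3],
  [-9.7,-25,-0.3],
], roll=[0.5,1,1.6,2.2,6.7,11.2,15.7,20.2], claw=[0.2,0.2,0.2,0.2,0.2,0.2,0.2,0.2])

```text
t: 22.7
eef_pos: [0.603, -0.0376, 0.0945]
tool_rot: [-0.001, -0.431, 0.902, 0.002]
contact_force: [-5.6, 2.0, 8.2]
gripper_width: 0.392
grasp_force: 62.4
```

Run:
```python
from h import *
p,az,o=cur();print(RP.T@(p[:2]-PL),o["contact_force"],p,az)
chips("side")
e=rows(interp([(-1,-20,-42),(-4,-25,-22),(-12,-26,-3)],8),p[2],99.3)
```

```text
[  0.99430033 -21.43007447] [-5.63237892  2.04635148  8.17670639] [602.98770876 -37.55558712  94.48277113] 141.0416379584216
side chip? plate [ 39.9 -89.4] x 11 68 y -91 -87 area 155
side chip? plate [  4.9 -69. ] x -3 13 y -78 -57 area 196
slide [[-1.1, -1.5, 0.1], [-1.5, -3.2, 0.1], [-1.9, -4.9, 0.1], [-2.2, -6.6, 0.1], [-1.0, -8.5, 0.1], [0.3, -10.4, 0.1], [1.6, -12.3, 0.1], [2.9, -14.2, 0.1]] roll [4.5, 9.5, 14.5, 19.5, 24.2, 29.0, 33.7, 38.5]
```

Emit:
send_rows([
  [-0.5,-1.7,-0.4],
  [-1,-3.4,-0.6],
  [-1.4,-5,-0.6],
  [-1.7,-6.8,-0.6],
  [-0.4,-8.7,-0.6],
  [0.9,-10.6,-0.6],
  [2.2,-12.4,-0.6],
  [3.5,-14.3,-0.6],
], roll=[5,10,15,20,24.7,29.4,34,38.7], claw=[0.2,0.2,0.2,0.2,0.2,0.2,0.2,0.2])

```text
t: 23.42
eef_pos: [0.6132, -0.0498, 0.0946]
tool_rot: [0.0, -0.107, 0.994, 0.001]
contact_force: [-0.7, 2.2, 0.8]
gripper_width: 0.392
grasp_force: 61.5
```

Run:
```python
from h import *
p,az,o=cur();print(RP.T@(p[:2]-PL),o["contact_force"],p,az)
e=rows(interp([(-12,-26,-3),(-30,-26,0),(-60,-26,0)],8),p[2],99.3)
```

```text
[-12.73671835 -29.52178694] [-0.68221671  2.20857629  0.78741634] [613.19204656 -49.79846974  94.6320634 ] 102.32703024449143
slide [[0.2, -3.6, 0.0], [0.5, -8.2, 0.0], [0.7, -12.7, 0.0], [0.9, -17.2, 0.0], [1.3, -24.7, 0.0], [1.7, -32.2, 0.0], [2.1, -39.7, 0.0], [2.5, -47.2, 0.0]] roll [0.8, 1.5, 2.3, 3.0, 3.0, 3.0, 3.0, 3.0]
```

Emit:
send_rows([
  [0.2,-3.5,0],
  [0.5,-8,0],
  [0.7,-12.5,0],
  [1,-17,0],
  [1.3,-24.5,0],
  [1.7,-32,0],
  [2,-39.5,0],
  [2.4,-47,0],
], roll=[0.8,1.5,2.3,3,3,3,3,3], claw=[0.2,0.2,0.2,0.2,0.2,0.2,0.2,0.2])

```text
t: 24.08
eef_pos: [0.6208, -0.0993, 0.0948]
tool_rot: [-0.0, -0.082, 0.997, -0.0]
contact_force: [0.0, 0.9, -1.1]
gripper_width: 0.394
grasp_force: 61.2
```

Emit:
send_rows([
  [0,-5,0],
  [0,-10,0],
  [0,-15,0],
  [0,-19,0],
  [0,-22,0],
  [0,-25,0],
  [0,-27,0],
  [0,-28,0],
], roll=[0,0,0,0,0,0,0,0], claw=[0.2,0.2,0.2,0.2,0.2,0.2,0.2,0.2])

```text
t: 24.75
eef_pos: [0.6254, -0.1259, 0.0949]
tool_rot: [-0.0, -0.082, 0.997, -0.0]
contact_force: [0.6, 0.1, -2.9]
gripper_width: 0.389
grasp_force: 61.0
```

Emit:
send_rows([
  [0,0,-5],
  [0,0,-20],
  [0,0,-50],
  [0,0,-90],
  [0,0,-130],
  [0,0,-170],
  [0,0,-210],
  [0,0,-250],
], roll=[0,0,0,0,0,0,0,0], claw=[0.2,0.2,0.2,0.2,0.2,0.2,0.2,0.2])

```text
t: 25.42
eef_pos: [0.625, -0.1245, 0.3487]
tool_rot: [0.001, -0.083, 0.997, -0.0]
contact_force: [1.4, -0.8, -3.0]
gripper_width: 0.393
grasp_force: 60.9
```

Run:
```python
from h import *
p,az,o=cur();print(RP.T@(p[:2]-PL),o["contact_force"],p,az,o["q"])
chips("side"); chips("top")
plan([(600,0,415,95),(530,240,380,90.5)])
```

```text
[-88.32322765 -29.07496464] [ 1.4383438  -0.82824814 -2.95326925] [ 624.96616614 -124.46365671  348.73646736] 99.55269441840491 [ 0.70098036  0.45987507 -0.8695428   1.45663632  0.35245321  1.38604959
  1.55643994]
side chip? plate [  4.5 -89.6] x -14 26 y -91 -87 area 119
side chip? plate [ 50.9 -89.2] x 32 67 y -90 -87 area 83
side chip? plate [-83.1 -60.8] x -86 -79 y -68 -53 area 97
side chip? plate [-85.7 -34.7] x -92 -79 y -42 -27 area 158
side chip? plate [ 6.2 87.2] x -23 41 y 85 91 area 231
top chip? plate [-108.5  -54.8] x -118 -97 y -63 -46 area 312
top chip? plate [-110.1  -26.3] x -119 -100 y -34 -17 area 259
top chip? plate [-85.4  84.7] x -93 -75 y 77 90 area 78
top chip? plate [ 6.2 86.6] x -40 55 y 84 91 area 446
at [ 628.7 -123.5  354.7] 99.5
slide [7.8, 126.6, -60.3] roll 4.5 dist 140.4
slide [48.8, 245.2, 35.0] roll 4.5 dist 252.4
```

Emit:
send_rows([
  [0,10,-15],
  [1,24,-30],
  [2,40,-45],
  [3,56,-60],
  [4,74,-62],
  [5,92,-62],
  [7,110,-62],
  [8,126,-62],
], roll=[0,1,2,3,4,4,4,4], claw=[0.2,0.2,0.2,0.2,0.2,0.2,0.2,0.2])

```text
t: 26.18
eef_pos: [0.5953, -0.0, 0.4069]
tool_rot: [-0.001, -0.049, 0.999, 0.0]
contact_force: [-0.3, -0.2, -3.0]
gripper_width: 0.388
grasp_force: 61.1
```

Run:
```python
from h import *
chips("top",90)
plan([(530,240,380,90.5)])
```

```text
at [594.4   4.3 407.3] 95.9
slide [39.9, 241.1, 27.3] roll 5.4 dist 245.9
```

Emit:
send_rows([
  [3,20,0],
  [8,50,0],
  [13,82,0],
  [18,114,0],
  [24,146,5],
  [30,180,15],
  [36,212,25],
  [40,240,27],
], roll=[1,2,3,4,5,5,5,5], claw=[0.2,0.2,0.2,0.2,0.2,0.2,0.2,0.2])

```text
t: 26.9
eef_pos: [0.5312, 0.2347, 0.3783]
tool_rot: [-0.002, -0.006, 1.0, -0.001]
contact_force: [0.4, 0.5, -2.6]
gripper_width: 0.391
grasp_force: 60.8
```

Run:
```python
from h import *
im,r=chips("top",90)
cv2.imwrite("pics/r5.png",np.hstack([cv2.resize(r,None,fx=2,fy=2),np.zeros((440,4,3),np.uint8)])[:,:,::-1])
# pad re-measure from the wrist view
plan([(518,341.5,200,90.3),(518,341.5,60,90.3)])
```

```text
top chip? plate [-108.6  -54.6] x -120 -96 y -64 -45 area 382
top chip? plate [-112.9  -26.7] x -126 -99 y -35 -16 area 387
top chip? plate [-94.5  48.4] x -99 -89 y 40 57 area 123
top chip? plate [-88.9  77.8] x -100 -71 y 63 91 area 243
at [528.5 241.3 379. ] 91.1
slide [8.6, 100.4, 179.0] roll 0.8 dist 205.4
slide [0.0, 0.0, 140.0] roll 0.0 dist 140.0
```

View pics/r5.png

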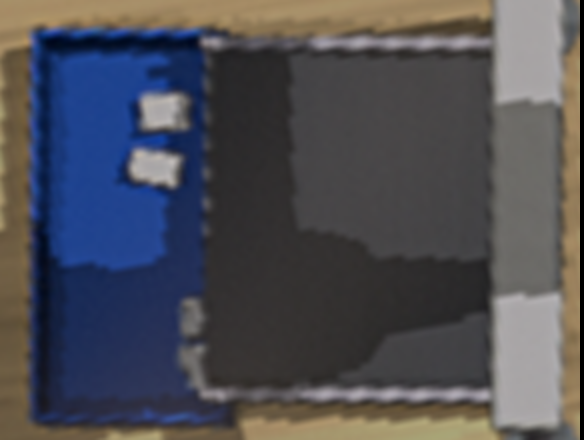

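Emit:
send_rows([
  [1,10,15],
  [2,26,38],
  [3,44,65],
  [4,60,95],
  [5,76,125],
  [5,90,152],
  [5,97,170],
  [5,99.5,179],
], roll=[0,0.5,1,1,1,1,1,1], claw=[0.2,0.2,0.2,0.2,0.2,0.2,0.2,0.2])

```text
t: 27.62
eef_pos: [0.5259, 0.3325, 0.198]
tool_rot: [-0.002, 0.003, 1.0, -0.001]
contact_force: [0.6, -0.5, -2.5]
gripper_width: 0.394
grasp_force: 61.1
```

Emit:
send_rows([
  [0,0,15],
  [0,0,40],
  [0,0,65],
  [0,0,88],
  [0,0,105],
  [0,0,115],
  [0,0,120],
  [0,0,120],
], roll=[0,0,0,0,0,0,0,0], claw=[0.2,0.2,0.2,0.2,0.2,0.2,0.2,0.2])

```text
t: 28.28
eef_pos: [0.5286, 0.3314, 0.0807]
tool_rot: [-0.0, 0.005, 1.0, -0.0]
contact_force: [-0.5, 0.1, -2.4]
gripper_width: 0.392
grasp_force: 61.2
```

Run:
```python
from h import *
bot.read_camera("top");bot.read_camera("top")
plan([(521.5,340.5,60,90.2)])
```

```text
at [529.1 332.5  82.2] 89.4
slide [7.7, 7.9, 22.2] roll -0.8 dist 24.8
```

Emit:
send_rows([
  [3,3,5],
  [6,6,10],
  [7.7,7.9,15],
  [7.7,7.9,18],
  [7.7,7.9,20],
  [7.7,7.9,21],
  [7.7,7.9,22],
  [7.7,7.9,22],
], roll=[-0.4,-0.8,-0.8,-0.8,-0.8,-0.8,-0.8,-0.8], claw=[0.2,0.2,0.2,0.2,0.2,0.2,0.2,0.2])

```text
t: 29.05
eef_pos: [0.5209, 0.3398, 0.0588]
tool_rot: [-0.0, -0.002, 1.0, -0.0]
contact_force: [0.3, -1.2, -2.8]
gripper_width: 0.391
grasp_force: 61.3
```

Run:
```python
from h import *
bot.read_camera("top");print(cur()[2]["contact_force"])
plan([(521.5,340.5,55.5,90.2)])
```

```text
[-0.11910587  0.35773265 -3.23606655]
at [521.  339.9  59. ] 90.2
slide [-0.6, 0.6, 3.5] roll 0.0 dist 3.6
```

Emit:
send_rows([
  [-0.5,0.5,1],
  [-0.5,0.5,1.5],
  [-0.5,0.5,2],
  [-0.5,0.5,2.4],
  [-0.5,0.5,2.7],
  [-0.5,0.5,3],
  [-0.5,0.5,3.2],
  [-0.5,0.5,3.2],
], roll=[0,0,0,0,0,0,0,0], claw=[0.2,0.2,0.2,0.2,0.2,0.2,0.2,0.2])

```text
t: 29.77
eef_pos: [0.5213, 0.3405, 0.0558]
tool_rot: [-0.0, -0.002, 1.0, -0.0]
contact_force: [0.2, -0.4, -3.0]
gripper_width: 0.392
grasp_force: 61.3
```

Emit:
send_rows([
  [0,0,0.2],
  [0,0,0.4],
  [0,0,0.6],
  [0,0,0.8],
  [0,0,0.9],
  [0,0,1],
  [0,0,1],
  [0,0,1],
], roll=[0,0,0,0,0,0,0,0], claw=[0.2,0.2,0.2,0.2,0.2,0.2,0.2,0.2])

```text
t: 30.43
eef_pos: [0.5212, 0.3406, 0.0555]
tool_rot: [0.0, -0.002, 1.0, -0.0]
contact_force: [-4.3, -2.3, 5.7]
gripper_width: 0.391
grasp_force: 62.4
```

Contact. I'll release and retreat straight up.

Emit:
send_rows([
  [0,0,-0.3],
  [0,0,-0.3],
  [0,0,-0.3],
  [0,0,-0.3],
  [0,0,-0.3],
  [0,0,-0.3],
  [0,0,-0.3],
  [0,0,-0.3],
], roll=[0,0,0,0,0,0,0,0], claw=[0.45,0.55,0.7,0.85,1,1,1,1])

```text
t: 31.1
eef_pos: [0.5213, 0.3406, 0.0551]
tool_rot: [-0.0, -0.002, 1.0, 0.0]
contact_force: [-0.8, -0.4, 0.1]
gripper_width: 1.0
grasp_force: 0.0
```

Emit:
send_rows([
  [0,0,-4],
  [0,0,-15],
  [0,0,-35],
  [0,0,-65],
  [0,0,-100],
  [0,0,-135],
  [0,0,-170],
  [0,0,-200],
], roll=[0,0,0,0,0,0,0,0], claw=[1,1,1,1,1,1,1,1])

```text
t: 31.77
eef_pos: [0.5211, 0.3411, 0.2589]
tool_rot: [0.001, -0.003, 1.0, 0.001]
contact_force: [0.2, 0.2, 0.2]
gripper_width: 0.998
grasp_force: 0.0
```

Emit:
send_rows([
  [10,-20,-10],
  [20,-50,-20],
  [20,-85,-30],
  [20,-120,-40],
  [20,-155,-50],
  [20,-185,-60],
  [20,-195,-60],
  [20,-200,-60],
], roll=[0,0,0,0,0,0,0,0], claw=[1,1,1,1,1,1,1,1])

```text
t: 32.43
eef_pos: [0.5026, 0.1383, 0.3162]
tool_rot: [0.001, -0.0, 1.0, -0.001]
contact_force: [0.1, 0.1, -0.4]
gripper_width: 1.001
grasp_force: 0.0
```

Run:
```python
import cv2
from h import *
a=bot.read_camera("top")[:,:,::-1];b=bot.read_camera("side")[:,:,::-1]
f=lambda im,x,y,w,h,s:cv2.resize(im[y:y+h,x:x+w],None,fx=s,fy=s,interpolation=cv2.INTER_CUBIC)
cv2.imwrite("pics/end.png",np.hstack([f(a,130,170,66,75,6),f(b,220,260,66,75,6)]))
print(cur()[2]["contact_force"])
```

```text
[-0.82735526  0.50464179 -0.92541611]
```

View pics/end.png

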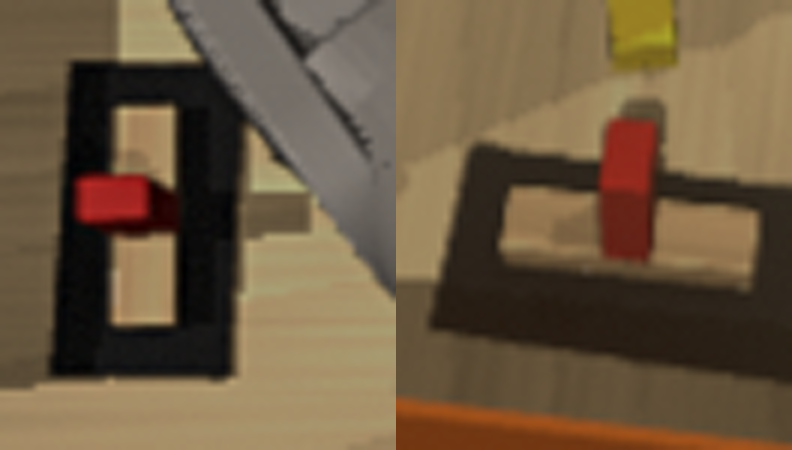

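The picture shows the scraper upright on the pad's middle, within about 2–3 mm (block centre about (144,215), pad centre about (150,221) in the crop), with the gripper clear. Handing in.

```bash
python3 -c "
from station import bot
print(bot.hand_in())"
```

```text
the job is handed in; nothing more can be done
None
```

All four chips were scraped into the blue tray with a light press of about 12 N at most. The scraper stands upright and released on its pad within about 3 mm of the middle, and the job was handed in at about 32.5 s, with no contact with the lamp or bystanders in the force readings. The gripper stayed pointing straight down because the moves cannot tilt it, so I kept it on the tray side of the lamp and swung the blade behind the two far chips.

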